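# Square a weld coupon into the stops of a cross table

## Robot

A 6-joint arm with a two-finger parallel gripper is mounted at the origin on the work surface. World frame = base frame: x ahead of the robot, y to its left, z up, the work surface at z = 0. Lengths are in m, angles in rad, forces in N, time in s.
With the tool pointing down it reaches from about 0.4 to 0.825 m from the base axis. Payload 7 kg.
Tool frame: the origin (TCP) lies at the very end of the fingers, on their centre line; the grasp point (between the pads) lies 19 mm behind it; z points along the fingers, y is the line along which they close (so a half turn about z gives the same grasp; the last joint's range is limited). The gripper opens to 88 mm and grips with 3 to 60 N. Pads are 19 mm wide; open, the fingers measure 130 mm over their backs; the gripper's body (78 mm by 193 mm) begins 47 mm behind the grasp point.
Start: joints at [1.39, 0.359, 0.012, 0, -1.224, -0.288], TCP at [0.305, 0.602, 0.227] pointing down, gripper open.
Joint ranges: [-3.07, 3.07], [-1.43, 2.12], [-1.02, 1.25], [-3.03, 1.67], [-3.05, -0], [-3.03, 3.03]. Speed limits (rad/s): [2.39, 2.39, 3.01, 3.14, 3.14, 3.14].

## Interface

Orientations are given as a unit quaternion [x, y, z, w].
In Python, from cell import monitor, capture, order, models gives the robot as it stands.
- The arm moves only by the tool apply_moves, never from a script. Its argument "commands" is text: rows parted by semicolons, each of 7 numbers parted by spaces: the shift along the tool's x, y, z as a fraction of full scale, then the turn, a rotation vector about the tool's x, y, z as a fraction of full scale, then the opening, from -1 (shut) to 1 (fully open). In form: tx ty tz rx ry rz grip; .... A call has 1 to 8 rows; each row is the pose to reach, as a shift and turn from the pose commanded when the call began, along the tool's axes at that moment; what a row does not reach only later rows make up. Full scale, the value 1, is 0.12 m for a shift and pi/4 rad for a turn. A row lasts 1/12 s, in which the tool goes at most 41.7 mm and 7.16 degrees, less where a joint would pass 70% of its speed; a pose out of reach is approached as far as the arm can. A call with a number of a shift or a turn outside -1 to 1 is refused whole. A call with a gripper value outside its range is refused whole. The fingers move at their own pace and stop on an object; the grip force is fixed at half the most. Time passes only in rows, so rows that repeat a pose let the fingers close. It gives the time, the measured TCP pose, the force, the opening and the grip force at its end, in the units of the state.
- monitor.sense(): the state, without advancing time (a new reading comes with each control period).
- capture(name): name is "side" or "top"; returns a dict with "frame" (480x640x3 uint8, red, green, blue), "fx", "fy", "cx", "cy" (pixels), "D" ([k1, k2, p1, p2, k3] as OpenCV has them; the pictures are not rectified), "R" (3x3) and "t" (3): a world point X has camera coordinates R X + t. Camera axes: x right, y down, z forward; pixel columns grow to the right and rows downward; lengths in m; the calibration is good to about 2 mm. A picture is of the moment at which its call begins. There is no depth.
- order.sign_off(): hands the job in; it is judged then, once.
Trained networks look in the newest picture that a camera, given by its name, has taken for a name from the list of things; names that differ only in an ending like _2 or _b are one class to them, and where a whole thing is asked for, a point or a joint stands for the part that bears it (a point fixed in the world has none). Each returns a list of dicts, best first, with "conf" (0 to 1); they miss things now and then, are a little off and sometimes report something else, mostly with a low value. They report only what shows in the picture. A call takes as long as a camera call. They do not tell look-alikes from the thing itself.
- models.silhouettes(camera, target): "pixels" (480x640 bool, what is visible of it) and "position" ([column, row] in pixels, amid what is visible of it).
- models.landmark_of(camera, target): "position" ([column, row] in pixels: a listed point, or the origin of a listed thing).
The state is a dict: "t": time; "q": joint angles; "joint_velocities": joint speeds; "joint_efforts": joint torques, N m; "ee_pos": TCP position; "eef_rot": TCP orientation; "contact_force": force on the tool from outside, world axes, zero at the start; "moment": the same for the moment, N m; "gripper_width": finger opening in m; "grip_force": force on a finger pad.
Only numpy, scipy, OpenCV 4.12 (cv2) and the standard library are available. Lean on these libraries where they do the work, as an engineer would, in place of code of your own. Each camera call takes 0.05 s, during which the arm holds its last target. There are 200 camera calls.

## Task

Slide the welded steel plate across the stage of the cross table, always flat on it and never picked up, into the corner between the back fence and the end stop, so that it lies flush against both. Then swing the clip on the end stop round until its spring plunger presses on the plate, and leave the plate clipped and still home in the corner. Leave the other things on the bench where they are.

Things in the scene. Friction and masses are not known exactly. Their poses are not given: they have to be found in the camera images.
- stage: Cross table, fixed on the bench, turned up to 0.2 rad: flat ground steel top 260 mm (its x) by 440 mm (its y), 60 mm above the bench. Origin: on the bench under its middle. Its x points away from the robot to the back fence, an aluminium bar 22 mm wide, 16 mm tall along the whole far edge, inner face at x = +100 mm. Micrometer heads stick out below the top at the front and right end.
- stop: End stop: aluminium bar fixed on the stage square to the fence, at a different place each time; 124 mm long from the fence towards the robot, 36 wide, 16 tall; its black screw over the fence tops out at 39 mm. Axes as the stage's. Origin: on the stage top, in the corner of fence and stop face; the face is its plane y = 0 and looks to +y (left), where the plate belongs; the bar is on the -y side.
- coupon: Welded plate: dark steel, 90 (its x) by 120 (its y) by 10 mm, 0.6 to 0.95 kg, weld bead 12 mm wide, 2 mm high across its middle along its x. Origin: centre of its underside. Starts on the left near part of the stage, up to 0.35 rad askew. Home: 120 mm side along the fence, origin 45 mm from the fence's face and 60 mm from the stop's (half a turn round is as good). Slides with about 1.5 to 4 N.
- clip (a joint): Angle of the swing clip about an upright pivot on the end stop, at x = -100, y = -18 mm in the stop's frame. At 0 its arm points along -x (to the robot); grows clockwise seen from above; at 1.57 the arm points along +y; dead stop at 2.3, well over the plate. The plunger crosses a seated plate's near edge at about 1.75. Starts at 0 to 0.5, stays where left, turns with 1 to 3 N at the knob.
- clip_knob (a point): Top centre of the clip's knob, an upright round knurled steel body 16 mm across at the end of the arm, 60 mm from the pivot. It stands free from 28 to 57 mm above the stage's top; below it are the arm (16 mm wide, 20 to 28 mm above the stage) and the spring plunger.
- plunger: The round steel nose (16 mm ball) of the spring plunger under the clip's knob. Origin: its lowest point, 8.5 mm above the stage when free. It rides up over the plate's edge (1.5 mm against the spring) when the clip is swung in, then presses down with about 4 N.
- vise: Bystander: a small machine vise, about 170 by 90 by 58 mm, loose on the bench on the right. Origin: centre of its underside.
- mouse: Bystander: a white computer mouse, 105 by 58 by 34 mm, on the bench on the right. Origin: centre of its underside.
- caliper: Bystander: a caliper, 230 mm long (its x), 15 mm thick, flat on the bench on the left. Origin: underside, mid length.
- parts_box: Bystander: an open cardboard box, 110 by 150 by 50 mm, on the bench at the far left. Origin: centre of its underside.
Mind the look-alikes: they are no part of the job. Of the things that look like the coupon, the middle-sized one is meant.

How it is judged:
On the way, in this order (a step that is already met when the one before it is completed fails the run):
1. the plate lies flush against the fence and the end stop, clip still out of the way (x of coupon in the frame of stage between 0.053 and 0.058 m and y of coupon in the frame of stop between 0.057 and 0.062 m and angle between the x axis of coupon and the x axis of stage, either way round below 0.025 rad and z of coupon in the frame of stage below 0.062 m and value of joint clip below 1.6 rad), for 0.2 s.
2. the clip is swung over and its plunger presses on the plate (value of joint clip above 1.8 rad and contact force between plunger and coupon above 0.8 N), for 0.2 s.
At the end, for the whole second after the job is handed in: The plate lies flat and at rest on the stage, at most 2 mm from the fence's face and 2 mm from the end stop's face and within 0.025 rad of square to them; the clip stands past 1.8 rad with its plunger pressing on the plate (all of step 2 and x of coupon in the frame of stage between 0.053 and 0.058 m and y of coupon in the frame of stop between 0.057 and 0.062 m and angle between the x axis of coupon and the x axis of stage, either way round below 0.025 rad and z of coupon in the frame of stage below 0.062 m and linear speed of coupon below 0.01 m/s); the robot touches nothing.
It fails at once if the plate is lifted or tipped off the stage (its middle over 6 mm up or tilted over 0.1 rad) (z of coupon in the frame of stage above 0.066 m or angle between coupon's own z axis and vertical above 0.1 rad).
It fails at once if a bystander (vise, mouse, caliper, box) is moved by more than 30 mm (distance of any of vise, caliper, parts_box, mouse from where it was at the start of the episode above 0.03 m).
It also fails if it takes over 67 s, if anything falls off the work surface, if the arm or the gripper's body presses on something with over 40 N, if the wrist force passes 120 N, or if a joint passes its speed limit or range.

## Working session

There is one attempt and no reset: what is moved stays moved. The work goes in short steps, Python scripts to look and compute and a tool call to move; the robot and the scene stay as the last step left them, time stands still between calls to the robot, and variables do not carry over. Pictures are saved under pics/ and viewed, at most 10 in all, crops included, and the job is handed in when it is done.

Besides the shell and the picture viewer there is one more tool, called after ">>>" in YAML: its name, and indented under it one key for each argument. apply_moves: Moves the arm, as the interface text tells. Its arguments: {"type":"object","properties":{"commands":{"type":"string"}},"required":["commands"]}

```bash
mkdir -p pics; cat > h.py <<'E'
import numpy as np, cv2
from cell import monitor, capture, order, models
from scipy.spatial.transform import Rotation as Ro
def cam(n):
    c=capture(n); c['K']=np.array([[c['fx'],0,c['cx']],[0,c['fy'],c['cy']],[0,0,1.]]); c['R']=np.array(c['R']);c['t']=np.array(c['t']);c['D']=np.array(c['D'],float);return c
def proj(c,X): return cv2.projectPoints(np.array(X,float).reshape(-1,3),cv2.Rodrigues(c['R'])[0],c['t'],c['K'],c['D'])[0].reshape(-1,2)
def onz(c,uv,z):
    n=cv2.undistortPoints(np.array(uv,float).reshape(-1,1,2),c['K'],c['D']).reshape(-1,2)
    d=np.c_[n,np.ones(len(n))]@c['R']; o=-c['R'].T@c['t']
    return o+d*((z-o[2])/d[:,2])[:,None]
def save(n,im): cv2.imwrite('pics/'+n,np.ascontiguousarray(im[...,::-1]))
E
python3 - <<'E'
from h import *
s=monitor.sense(); print({k:np.round(v,3) for k,v in s.items()})
for n in('top','side'):
    c=cam(n); save(n+'0.png',c['frame']); print(n,c['fx'],-c['R'].T@c['t'])
    for t in('stage','stop','coupon','clip','clip_knob','plunger','vise','mouse','caliper','parts_box'):
        z={'coupon':.06,'clip_knob':.117,'stop':.06,'clip':.117,'plunger':.0685}.get(t,0)
        for f in('landmark_of',) + (('silhouettes',) if t in('coupon','clip') else ()):
            for d in getattr(models,f)(n,t)[:4]: print(t,f[:4],round(d['conf'],2),np.round(d['position'],1),np.round(onz(c,d['position'],z)[0],3), d['pixels'].sum() if 'pixels' in d else '')
E
```

```text
{'t': np.float64(0.0), 'q': array([ 1.39 ,  0.359,  0.011, -0.   , -1.224, -0.288]), 'joint_velocities': array([-0.001, -0.001, -0.001,  0.001, -0.001,  0.001]), 'joint_efforts': array([ 1.0000e-03, -5.8271e+01,  2.9304e+01,  6.9970e+00,  7.0000e-03,
       -0.0000e+00]), 'ee_pos': array([0.305, 0.602, 0.226]), 'eef_rot': array([ 0.973, -0.232, -0.   ,  0.001]), 'contact_force': array([-0.331, -1.45 , -0.101]), 'moment': array([-0.028, -0.026,  0.006]), 'grip_force': np.float64(0.0), 'gripper_width': np.float64(0.087)}
top 489.36197128376875 [ 0.25723911 -0.03893193  1.41841537]
stage land 0.77 [308.6 211.9] [0.565 0.022 0.   ] 
stop land 0.63 [348.2 178.2] [ 0.65  -0.094  0.06 ] 
coupon land 0.82 [223.2 264. ] [0.405 0.261 0.06 ] 
coupon land 0.8 [270.3 210.3] [0.558 0.129 0.06 ] 
coupon land 0.31 [310.9 212.2] [0.551 0.013 0.06 ] 
coupon land 0.18 [158.8 265.4] [0.402 0.446 0.06 ] 
coupon silh 0.96 [269.6 212.5] [0.552 0.131 0.06 ] 1372
coupon silh 0.95 [414.  333.4] [ 0.21  -0.268  0.06 ] 2310
coupon silh 0.72 [221.2 266.6] [0.398 0.266 0.06 ] 690
coupon silh 0.26 [161.4 276.7] [0.37  0.437 0.06 ] 694Traceback (most recent call last):
  File "<stdin>", line 8, in <module>
ValueError: it knows: caliper, clip_knob, coupon, mouse, parts_box, plunger, stage, stop, vise
```

View pics/top0.png

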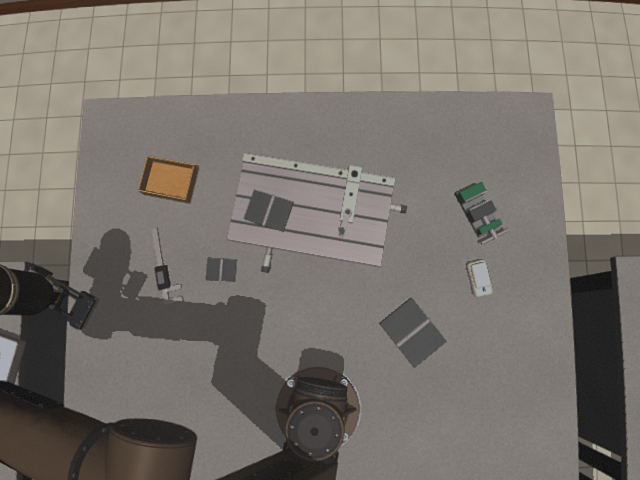

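```bash
python3 - <<'E'
from h import *
for n in('top','side'):
    c=cam(n); save(n+'1.png',c['frame']); print(n,c['fx'],-c['R'].T@c['t'])
    for t in('stage','stop','coupon','clip_knob','plunger','vise','mouse','caliper','parts_box'):
        z={'coupon':.06,'clip_knob':.117,'stop':.06,'plunger':.0685}.get(t,0)
        for f in('landmark_of',) + (('silhouettes',) if t in('coupon','stage','stop') else ()):
            for d in getattr(models,f)(n,t)[:4]:
                e=''
                if 'pixels' in d:
                    r=cv2.minAreaRect(np.argwhere(d['pixels'])[:,::-1].astype(np.float32)); b=cv2.boxPoints(r)
                    e=np.round(onz(c,b,.07)[:,:2],3).tolist()
                print(t,f[:4],round(d['conf'],2),np.round(d['position'],1),np.round(onz(c,d['position'],z)[0],3),e)
    if n=='top': save('crop.png',cv2.resize(c['frame'][140:280,190:420],None,fx=3.4,fy=3.4,interpolation=cv2.INTER_CUBIC))
E
```

```text
top 489.36197128376875 [ 0.25723911 -0.03893193  1.41841537]
stage land 0.83 [310.4 214. ] [0.559 0.017 0.   ] 
stage land 0.74 [270.4 211.3] [0.568 0.136 0.   ] 
stage silh 0.89 [314.9 209.4] [0.573 0.004 0.   ] [[0.403, 0.26], [0.733, 0.212], [0.641, -0.273], [0.319, -0.208]]
stage silh 0.59 [343.6 223.1] [ 0.531 -0.081  0.   ] [[0.491, -0.057], [0.562, -0.084], [0.555, -0.102], [0.484, -0.075]]
stop land 0.69 [347.3 179. ] [ 0.648 -0.092  0.06 ] 
stop silh 0.97 [349.7 198.2] [ 0.591 -0.097  0.06 ] [[0.485, -0.059], [0.688, -0.097], [0.68, -0.135], [0.478, -0.096]]
stop silh 0.25 [342.1 221.3] [ 0.524 -0.075  0.06 ] [[0.486, -0.059], [0.561, -0.083], [0.555, -0.102], [0.479, -0.077]]
stop silh 0.17 [315.  210.7] [0.556 0.002 0.06 ] [[0.401, 0.259], [0.732, 0.217], [0.649, -0.273], [0.326, -0.214]]
coupon land 0.79 [222.6 265.8] [0.4   0.262 0.06 ] 
coupon land 0.64 [270.6 212.2] [0.553 0.128 0.06 ] 
coupon land 0.61 [412.8 331.8] [ 0.214 -0.265  0.06 ] 
coupon silh 0.96 [270.  211.5] [0.555 0.13  0.06 ] [[0.533, 0.206], [0.624, 0.178], [0.582, 0.06], [0.492, 0.089]]
coupon silh 0.8
[... 1477 characters left out ...]
575, 0.051], [0.486, 0.081]]
coupon silh 0.68 [283.2 346.4] [ 0.201 -0.32   0.06 ] [[0.105, -0.322], [0.237, -0.209], [0.289, -0.324], [0.158, -0.422]]
coupon silh 0.65 [276.3 217.5] [0.377 0.193 0.06 ] [[0.342, 0.234], [0.408, 0.254], [0.399, 0.15], [0.336, 0.132]]
clip_knob land 0.55 [339.6 240. ] [ 0.486 -0.066  0.117] 
plunger land 0.52 [386.3 247. ] [ 0.63  -0.107  0.068] 
vise land 0.92 [433.1 356.8] [ 0.559 -0.474  0.   ] 
mouse land 0.98 [367.2 388.4] [ 0.356 -0.483  0.   ] 
mouse land 0.7 [388.1 243.7] [ 0.69  -0.029  0.   ] 
caliper land 0.67 [259.4 195.1] [0.394 0.431 0.   ] 
caliper land 0.41 [348.8 243.9] [0.57  0.027 0.   ] 
parts_box land 0.81 [321.8 177.4] [0.663 0.443 0.   ]
```

View pics/side1.png

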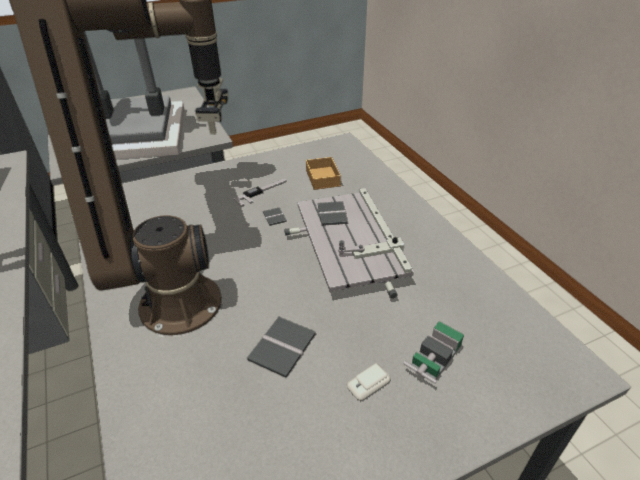

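View pics/crop.png

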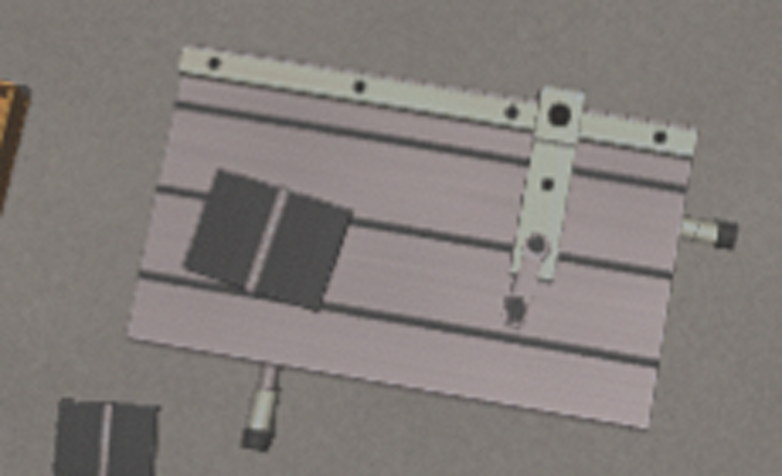

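Candidates: on-stage plate (270,212) about 90x120 mm; small one (222,268) about 65x88 mm; large one (413,333) about 120x155 mm. The on-stage one is the middle size and on the stage's left part, and the crop confirms it.

```bash
cat >> h.py <<'E'
def rects(c,z,cx,cy):
    pass
E
python3 - <<'E'
from h import *
from scipy.optimize import least_squares
c=cam('top'); s=cam('side')
u=lambda p:(np.array(p,float)+.5)/3.4+[189.5,139.5]
A=onz(c,u([[183,47],[695,130],[180,73],[692,157]]),.076)[:,:2]; B=onz(c,u([[129,337],[648,428]]),.06)[:,:2]
L=np.r_[A,B]; M=np.array([[.122,.22],[.122,-.22],[.1,.22],[.1,-.22],[-.13,.22],[-.13,-.22]])
# fence outer 122? stage far edge 130 -> allow either
rot=lambda a:np.array([[np.cos(a),-np.sin(a)],[np.sin(a),np.cos(a)]])
for far in(.122,.13):
    M[:2,0]=far
    f=lambda p:(M@rot(p[2]).T+p[:2]-L).ravel()
    r=least_squares(f,[.55,0,-.17]); print(far,r.x,np.round(f(r.x).reshape(-1,2)*1e3,1).tolist())
p=r.x
tos=lambda X:(np.array(X)[...,:2]-p[:2])@rot(p[2])
print('stop edge in stage',tos(onz(c,u([[537,140],[513,262],[577,145],[553,280]]),.076)))
print('knob',tos(onz(c,u([[514,304]]),.117)),'pivot',tos(onz(c,u([[537,243]]),.085)))
K=u([[219,170],[352,211],[318,310],[184,268]]); X=onz(c,K,.07)[:,:2]; print('coupon',X,X.mean(0),tos(X),tos(X.mean(0)))
d=X[1]-X[0];print(np.arctan2(d[1],d[0])+np.pi/2)
# check in side
P=lambda xy,z:np.r_[rot(p[2])@np.array(xy)+p[:2],z]
for cc in (c,s):
  im=cc['frame'].copy()
  for xy,z in [((.1,.22),.076),((.1,-.22),.076),((-.13,.22),.06),((-.13,-.22),.06)]:
    q=proj(cc,P(xy,z))[0]; cv2.circle(im,(int(q[0]*8+4),int(q[1]*8+4)),8,(255,0,0),1,cv2.LINE_AA,3)
save('chk.png',cv2.resize(im[170:310,280:430],None,fx=4,fy=4,interpolation=cv2.INTER_CUBIC))
E
```

```text
0.122 [ 0.56411921  0.01237397 -0.17993398] [[0.3, 0.3], [-0.5, -2.2], [1.6, 2.2], [1.1, -1.6], [-1.6, 2.5], [-0.9, -1.1]]
0.13 [ 0.56149534  0.0128498  -0.17989104] [[5.5, -0.7], [4.7, -3.2], [-1.0, 2.7], [-1.5, -1.1], [-4.2, 2.9], [-3.5, -0.7]]
stop edge in stage [[ 0.09373907 -0.0891325 ]
 [-0.01197888 -0.08668105]
 [ 0.09514096 -0.12266187]
 [-0.02127145 -0.12155795]]
knob [[-0.05389676 -0.09370746]] pivot [[ 0.00514207 -0.10352355]]
coupon [[0.61673575 0.17486263]
 [0.58008418 0.06293343]
 [0.49667629 0.09075563]
 [0.53322279 0.20271623]] [0.55667975 0.13281698] [[ 0.02536128  0.1692822 ]
 [ 0.00932779  0.0526014 ]
 [-0.07771218  0.0650511 ]
 [-0.06178768  0.181744  ]] [-0.02620269  0.11716968]
-0.3164490622106677
```

View pics/chk.png

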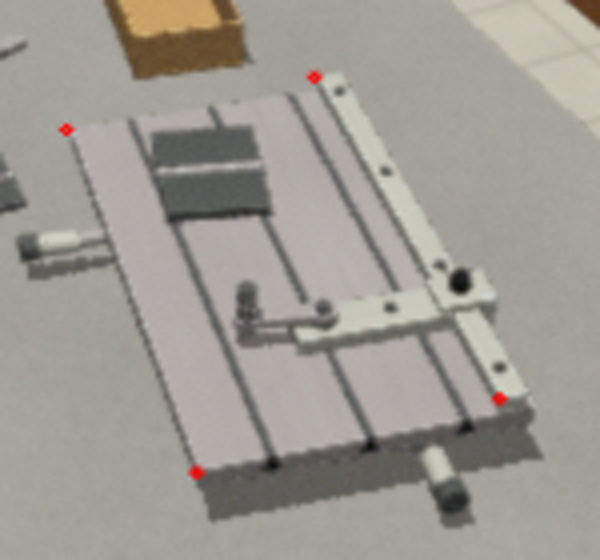

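```bash
cat >> h.py <<'E'
import json,os
SX,SY,ST=.5641,.0124,-.180
def pose(x,y,z,psi):   # stage-frame xy & yaw, world z
    c,s=np.cos(ST),np.sin(ST)
    return np.array([SX+c*x-s*y,SY+s*x+c*y,z]),Ro.from_euler('z',psi+ST)*Ro.from_quat([1,0,0,0])
def stg(p):
    c,s=np.cos(ST),np.sin(ST);d=np.array(p)[:2]-[SX,SY];return np.array([c*d[0]+s*d[1],-s*d[0]+c*d[1]])
def cmd():
    if os.path.exists('cmd.json'):
        p,q=json.load(open('cmd.json'));return np.array(p),Ro.from_quat(q)
    s=monitor.sense();return np.array(s['ee_pos']),Ro.from_quat(s['eef_rot'])
def show():
    s=monitor.sense();R=Ro.from_quat(s['eef_rot']);x=R.as_matrix()[:,0]
    c,q=np.cos(ST),np.sin(ST);f=s['contact_force']
    print('t%.1f'%s['t'],'stage xy',np.round(stg(s['ee_pos']),4),'z%.4f'%s['ee_pos'][2],'yaw %.3f'%(np.arctan2(x[1],x[0])-ST),'F(stage)',np.round([c*f[0]+q*f[1],-q*f[0]+c*f[1],f[2]],1),'w%.4f g%.1f'%(s['gripper_width'],s['grip_force']))
def plan(way,step=.035):   # way: (x,y,z,psi,grip) in stage frame; prints calls of 8 rows
    p,R=cmd(); calls=[]; rows=[]; p0,R0=p,R
    for x,y,z,a,g in way:
        q,Q=pose(x,y,z,a); dv=(R.inv()*Q).as_rotvec()
        n=max(1,int(np.ceil(max(np.linalg.norm(q-p)/step,np.linalg.norm(dv)/.115))))
        for i in range(1,n+1):
            pi=p+(q-p)*i/n; Ri=R*Ro.from_rotvec(dv*i/n)
            t=np.r_[R0.inv().apply(pi-p0)/.12,(R0.inv()*Ri).as_rotvec()/(np.pi/4)]
            if len(rows)==8 or abs(t).max()>1:
                calls.append(rows);rows=[];p0,R0=lp,lR
                t=np.r_[R0.inv().apply(pi-p0)/.12,(R0.inv()*Ri).as_rotvec()/(np.pi/4)]
            rows.append(' '.join('%g'%(round(v,3)+0) for v in t)+' %g'%g); lp,lR=pi,Ri
        p,R=q,Q
    calls.append(rows)
    for r in calls: print('; '.join(r))
    json.dump([lp.tolist(),lR.as_quat().tolist()],open('cmd.json','w'))
E
python3 - <<'E'
from h import *
show()
plan([(-.118,.117,.2,0,1),(-.118,.117,.0645,0,1)])
E
```

```text
t1.6 stage xy [-0.3605  0.5339] z0.2266 yaw -0.289 F(stage) [0.6 1.2 0.1] w0.0874 g0.0
0.209 0.197 0.016 0 0 -0.026 1; 0.418 0.393 0.032 0 0 -0.053 1; 0.627 0.59 0.047 0 0 -0.079 1; 0.836 0.787 0.063 0 0 -0.105 1
0.192 0.213 0.016 0 0 -0.026 1; 0.384 0.427 0.032 0 0 -0.053 1; 0.576 0.64 0.047 0 0 -0.079 1; 0.768 0.853 0.063 0 0 -0.105 1
0.174 0.228 0.016 0 0 -0.026 1; 0.348 0.457 0.032 0 0 -0.053 1; 0.522 0.685 0.047 0 0 -0.079 1; 0.696 0.914 0.063 0 0 -0.105 1
0.154 0.242 0.016 0 0 -0.026 1; 0.309 0.484 0.032 0 0 -0.053 1; 0.309 0.484 0.314 0 0 -0.053 1; 0.309 0.484 0.596 0 0 -0.053 1; 0.309 0.484 0.879 0 0 -0.053 1
0 0 0.282 0 0 0 1
```

>>> apply_moves:
  commands: "0.209 0.197 0.016 0 0 -0.026 1; 0.418 0.393 0.032 0 0 -0.053 1; 0.627 0.59 0.047 0 0 -0.079 1; 0.836 0.787 0.063 0 0 -0.105 1; 0.836 0.787 0.063 0 0 -0.105 1"

```text
t: 2.07
ee_pos: [0.3527, 0.4676, 0.2192]
eef_rot: [0.981, -0.193, -0.0, 0.001]
contact_force: [-1.0, -0.8, 0.5]
gripper_width: 0.0875
grip_force: 0.0
```

>>> apply_moves:
  commands: "0.192 0.213 0.016 0 0 -0.026 1; 0.384 0.427 0.032 0 0 -0.053 1; 0.576 0.64 0.047 0 0 -0.079 1; 0.768 0.853 0.063 0 0 -0.105 1; 0.768 0.853 0.063 0 0 -0.105 1"

```text
t: 2.48
ee_pos: [0.3991, 0.3384, 0.2114]
eef_rot: [0.988, -0.152, -0.0, 0.0]
contact_force: [-1.4, -0.4, -0.5]
gripper_width: 0.0881
grip_force: 0.0
```

>>> apply_moves:
  commands: "0.174 0.228 0.016 0 0 -0.026 1; 0.348 0.457 0.032 0 0 -0.053 1; 0.522 0.685 0.047 0 0 -0.079 1; 0.696 0.914 0.063 0 0 -0.105 1; 0.696 0.914 0.063 0 0 -0.105 1"

```text
t: 2.9
ee_pos: [0.4459, 0.2091, 0.2037]
eef_rot: [0.994, -0.111, -0.0, 0.0]
contact_force: [-0.5, 0.1, 0.1]
gripper_width: 0.0876
grip_force: 0.0
```

>>> apply_moves:
  commands: "0.154 0.242 0.016 0 0 -0.026 1; 0.309 0.484 0.032 0 0 -0.053 1; 0.309 0.484 0.032 0 0 -0.053 1; 0.309 0.484 0.032 0 0 -0.053 1"

```text
t: 3.23
ee_pos: [0.4693, 0.1474, 0.2001]
eef_rot: [0.996, -0.091, 0.0, -0.0]
contact_force: [-0.8, -0.1, 0.7]
gripper_width: 0.0876
grip_force: 0.0
```

```bash
rm cmd.json; python3 - <<'E'
from h import *
show()
c=cam('top')
plan([(-.118,.117,.2,0,1),(-.118,.117,.064,0,1)],.03)
E
```

```text
t3.2 stage xy [-0.1175  0.1158] z0.2001 yaw -0.003 F(stage) [-0.8 -0.3  0.7] w0.0876 g0.0
-0.002 -0.002 0.002 0 0 -0.002 1; -0.002 -0.002 0.228 0 0 -0.002 1; -0.002 -0.002 0.455 0 0 -0.002 1; -0.002 -0.002 0.682 0 0 -0.002 1; -0.002 -0.002 0.908 0 0 -0.002 1
0 0 0.227 0 0 0 1
```

>>> apply_moves:
  commands: "0 0 0.228 0 0 -0.002 1; 0 0 0.455 0 0 -0.002 1; 0 0 0.682 0 0 -0.002 1; 0 0 0.908 0 0 -0.002 1; 0 0 0.908 0 0 -0.002 1"

```text
t: 3.7
ee_pos: [0.4659, 0.1479, 0.0868]
eef_rot: [0.996, -0.089, -0.003, 0.002]
contact_force: [-0.9, -0.0, -0.2]
gripper_width: 0.0876
grip_force: 0.0
```

>>> apply_moves:
  commands: "0 0 0.1 0 0 0 1; 0 0 0.2 0 0 0 1; 0 0 0.227 0 0 0 1; 0 0 0.227 0 0 0 1"

```text
t: 4.03
ee_pos: [0.4689, 0.1493, 0.0642]
eef_rot: [0.996, -0.089, -0.0, 0.0]
contact_force: [-0.3, 0.3, -0.7]
gripper_width: 0.0873
grip_force: 0.0
```

```bash
python3 - <<'E'
from h import *
show()
plan([(-.06,.117,.064,0,1),(-.012,.117,.064,0,1)],.008)
E
```

```text
t4.0 stage xy [-0.1182  0.1176] z0.0642 yaw 0.003 F(stage) [-0.4  0.2 -0.7] w0.0873 g0.0
0.06 0 0 0 0 0 1; 0.121 0 0 0 0 0 1; 0.181 0 0 0 0 0 1; 0.242 0 0 0 0 0 1; 0.302 0 0 0 0 0 1; 0.362 0 0 0 0 0 1; 0.423 0 0 0 0 0 1; 0.483 0 0 0 0 0 1
0.067 0 0 0 0 0 1; 0.133 0 0 0 0 0 1; 0.2 0 0 0 0 0 1; 0.267 0 0 0 0 0 1; 0.333 0 0 0 0 0 1; 0.4 0 0 0 0 0 1
```

>>> apply_moves:
  commands: "0.06 0 0 0 0 0 1; 0.121 0 0 0 0 0 1; 0.181 0 0 0 0 0 1; 0.242 0 0 0 0 0 1; 0.302 0 0 0 0 0 1; 0.362 0 0 0 0 0 1; 0.423 0 0 0 0 0 1; 0.483 0 0 0 0 0 1"

```text
t: 4.7
ee_pos: [0.5265, 0.138, 0.0637]
eef_rot: [0.996, -0.089, -0.0, 0.0]
contact_force: [-3.3, -0.0, 0.4]
gripper_width: 0.0874
grip_force: 1.5
```

>>> apply_moves:
  commands: "0.067 0 0 0 0 0 1; 0.133 0 0 0 0 0 1; 0.2 0 0 0 0 0 1; 0.267 0 0 0 0 0 1; 0.333 0 0 0 0 0 1; 0.4 0 0 0 0 0 1"

```text
t: 5.2
ee_pos: [0.5739, 0.1296, 0.0638]
eef_rot: [0.996, -0.089, -0.0, 0.0]
contact_force: [-3.0, 0.5, -0.3]
gripper_width: 0.0874
grip_force: 1.4
```

```bash
python3 - <<'E'
from h import *
show()
c=cam('top')
for d in models.silhouettes('top','coupon')[:4]: print(np.round(d['position'],1),stg(onz(c,d['position'],.07)[0]))
save('t2.png',cv2.resize(c['frame'][140:280,190:420],None,fx=3.4,fy=3.4,interpolation=cv2.INTER_CUBIC))
plan([(-.004,.117,.064,0,1)],.002)
E
```

```text
t5.2 stage xy [-0.0113  0.1171] z0.0638 yaw 0.002 F(stage) [-3.1 -0.1 -0.3] w0.0874 g1.4
[415.  334.2] [-0.30000173 -0.3410465 ]
[230. 265.] [-0.20063675  0.19386497]
[284.4 182.9] [0.05658978 0.08735874]
0.013 0 0 0 0 0 1; 0.027 0 0 0 0 0 1; 0.04 0 0 0 0 0 1; 0.053 0 0 0 0 0 1; 0.067 0 0 0 0 0 1
```

View pics/t2.png

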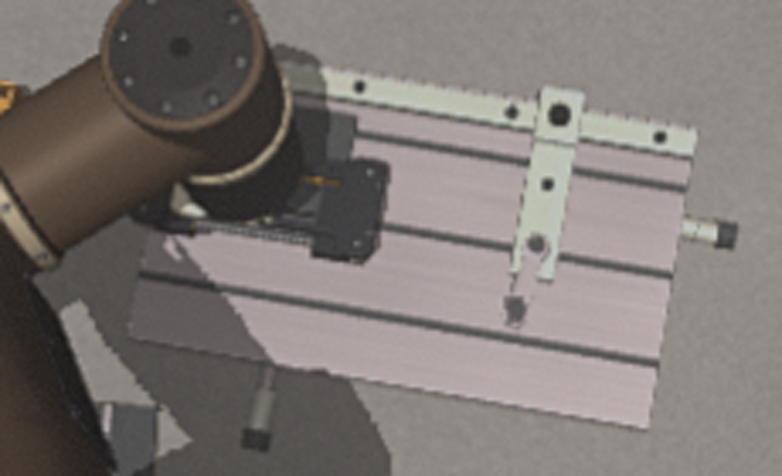

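The arm hides most of the plate; its far right corner (crop 355,117) is about 10 mm from the fence, squared up. Continuing slowly to fence contact.

>>> apply_moves:
  commands: "0.013 0 0 0 0 0 1; 0.027 0 0 0 0 0 1; 0.04 0 0 0 0 0 1; 0.053 0 0 0 0 0 1; 0.067 0 0 0 0 0 1"

```text
t: 5.72
ee_pos: [0.5807, 0.1284, 0.0639]
eef_rot: [0.996, -0.089, -0.0, 0.0]
contact_force: [-3.1, 0.7, 1.6]
gripper_width: 0.0877
grip_force: 1.7
```

>>> apply_moves:
  commands: "0.008 0 0 0 0 0 1; 0.017 0 0 0 0 0 1; 0.025 0 0 0 0 0 1; 0.025 0 0 0 0 0 1"

```text
t: 6.05
ee_pos: [0.5842, 0.1278, 0.0639]
eef_rot: [0.996, -0.089, 0.0, 0.0]
contact_force: [-3.2, 0.5, 1.7]
gripper_width: 0.0875
grip_force: 1.4
```

```bash
python3 - <<'E'
from h import *
show()
E
```

```text
t6.0 stage xy [-0.0009  0.1171] z0.0639 yaw 0.002 F(stage) [-3.2 -0.1  1.7] w0.0875 g1.4
```

>>> apply_moves:
  commands: "0.006 0 0 0 0 0 1; 0.012 0 0 0 0 0 1; 0.018 0 0 0 0 0 1; 0.018 0 0 0 0 0 1"

```text
t: 6.38
ee_pos: [0.5849, 0.1276, 0.0636]
eef_rot: [0.996, -0.089, -0.001, 0.0]
contact_force: [-8.9, 4.0, 4.4]
gripper_width: 0.0873
grip_force: 4.5
```

>>> apply_moves:
  commands: "0.006 0 0 0 0 0 1; 0.012 0 0 0 0 0 1; 0.018 0 0 0 0 0 1; 0.018 0 0 0 0 0 1"

```text
t: 6.72
ee_pos: [0.5851, 0.1273, 0.0633]
eef_rot: [0.996, -0.089, -0.003, 0.0]
contact_force: [-15.7, 7.0, 8.1]
gripper_width: 0.0875
grip_force: 8.5
```

```bash
cat >> h.py <<'E'
def setcmd(x,y,z,a):
    p,R=pose(x,y,z,a); json.dump([p.tolist(),R.as_quat().tolist()],open('cmd.json','w'))
E
python3 - <<'E'
from h import *
show()
setcmd(.0033,.117,.064,0)
h=-np.pi/2
plan([(-.03,.117,.064,0,1),(-.03,.14,.13,0,-.18),(.052,.213,.13,h,-.18),(.052,.213,.064,h,-.18),(.052,.213,.064,h,-.18)],.03)
E
```

```text
t6.7 stage xy [1.000e-04 1.168e-01] z0.0633 yaw 0.001 F(stage) [-16.7   4.1   8.1] w0.0875 g8.5
-0.139 0 0 0 0 0 1; -0.278 0 0 0 0 0 1; -0.278 -0.064 -0.183 0 0 0 -0.18; -0.278 -0.128 -0.367 0 0 0 -0.18; -0.278 -0.192 -0.55 0 0 0 -0.18; -0.229 -0.235 -0.55 0 0 0.143 -0.18; -0.18 -0.279 -0.55 0 0 0.286 -0.18; -0.131 -0.322 -0.55 0 0 0.429 -0.18
0.032 -0.057 0 0 0 0.143 -0.18; 0.063 -0.114 0 0 0 0.286 -0.18; 0.095 -0.171 0 0 0 0.429 -0.18; 0.127 -0.229 0 0 0 0.571 -0.18; 0.159 -0.286 0 0 0 0.714 -0.18; 0.19 -0.343 0 0 0 0.857 -0.18
-0.011 -0.064 0 0 0 0.143 -0.18; -0.022 -0.129 0 0 0 0.286 -0.18; -0.032 -0.193 0 0 0 0.429 -0.18; -0.043 -0.258 0 0 0 0.571 -0.18; -0.054 -0.322 0 0 0 0.714 -0.18; -0.054 -0.322 0.183 0 0 0.714 -0.18; -0.054 -0.322 0.367 0 0 0.714 -0.18; -0.054 -0.322 0.55 0 0 0.714 -0.18
0 0 0 0 0 0 -0.18
```

>>> apply_moves:
  commands: "-0.139 0 0 0 0 0 1; -0.278 0 0 0 0 0 1; -0.278 -0.064 -0.183 0 0 0 -0.18; -0.278 -0.128 -0.367 0 0 0 -0.18; -0.278 -0.192 -0.55 0 0 0 -0.18; -0.229 -0.235 -0.55 0 0 0.143 -0.18; -0.18 -0.279 -0.55 0 0 0.286 -0.18; -0.131 -0.322 -0.55 0 0 0.429 -0.18"

```text
t: 7.38
ee_pos: [0.5811, 0.1687, 0.1309]
eef_rot: [0.966, -0.257, 0.001, -0.001]
contact_force: [-0.2, 0.1, -0.3]
gripper_width: 0.0533
grip_force: 0.0
```

>>> apply_moves:
  commands: "0.032 -0.057 0 0 0 0.143 -0.18; 0.063 -0.114 0 0 0 0.286 -0.18; 0.095 -0.171 0 0 0 0.429 -0.18; 0.127 -0.229 0 0 0 0.571 -0.18; 0.159 -0.286 0 0 0 0.714 -0.18; 0.19 -0.343 0 0 0 0.857 -0.18; 0.19 -0.343 0 0 0 0.857 -0.18"

```text
t: 7.97
ee_pos: [0.6215, 0.1932, 0.1298]
eef_rot: [0.827, -0.562, 0.001, -0.001]
contact_force: [1.3, 0.8, 0.3]
gripper_width: 0.0359
grip_force: 0.0
```

>>> apply_moves:
  commands: "-0.011 -0.064 0 0 0 0.143 -0.18; -0.022 -0.129 0 0 0 0.286 -0.18; -0.032 -0.193 0 0 0 0.429 -0.18; -0.043 -0.258 0 0 0 0.571 -0.18; -0.054 -0.322 0 0 0 0.714 -0.18; -0.054 -0.322 0 0 0 0.714 -0.18; -0.054 -0.322 0 0 0 0.714 -0.18"

```text
t: 8.55
ee_pos: [0.6532, 0.2128, 0.1296]
eef_rot: [-0.644, 0.765, -0.0, 0.0]
contact_force: [0.9, 0.8, -0.5]
gripper_width: 0.036
grip_force: 0.0
```

```bash
python3 - <<'E'
from h import *
show()
c=cam('side')
save('s3.png',cv2.resize(c['frame'][110:310,250:450],None,fx=3,fy=3,interpolation=cv2.INTER_CUBIC))
for d in models.landmark_of('side','coupon')[:2]: print(d['conf'],stg(onz(c,d['position'],.06)[0]))
h=-np.pi/2
setcmd(.052,.213,.13,h)
plan([(.052,.213,.064,h,-.18)],.03)
plan([(.052,.055,.064,h,-.18)],.008)
E
```

```text
t8.6 stage xy [0.0518 0.2131] z0.1296 yaw -1.563 F(stage) [ 0.7  0.9 -0.5] w0.0360 g0.0
0.84 [0.05620191 0.12151379]
0.74 [-0.29953606 -0.39277924]
0 0 0.183 0 0 0 -0.18; 0 0 0.367 0 0 0 -0.18; 0 0 0.55 0 0 0 -0.18
0.066 0 0 0 0 0 -0.18; 0.132 0 0 0 0 0 -0.18; 0.198 0 0 0 0 0 -0.18; 0.263 0 0 0 0 0 -0.18; 0.329 0 0 0 0 0 -0.18; 0.395 0 0 0 0 0 -0.18; 0.461 0 0 0 0 0 -0.18; 0.527 0 0 0 0 0 -0.18
0.066 0 0 0 0 0 -0.18; 0.132 0 0 0 0 0 -0.18; 0.197 0 0 0 0 0 -0.18; 0.263 0 0 0 0 0 -0.18; 0.329 0 0 0 0 0 -0.18; 0.395 0 0 0 0 0 -0.18; 0.461 0 0 0 0 0 -0.18; 0.527 0 0 0 0 0 -0.18
0.066 0 0 0 0 0 -0.18; 0.132 0 0 0 0 0 -0.18; 0.198 0 0 0 0 0 -0.18; 0.263 0 0 0 0 0 -0.18
```

View pics/s3.png

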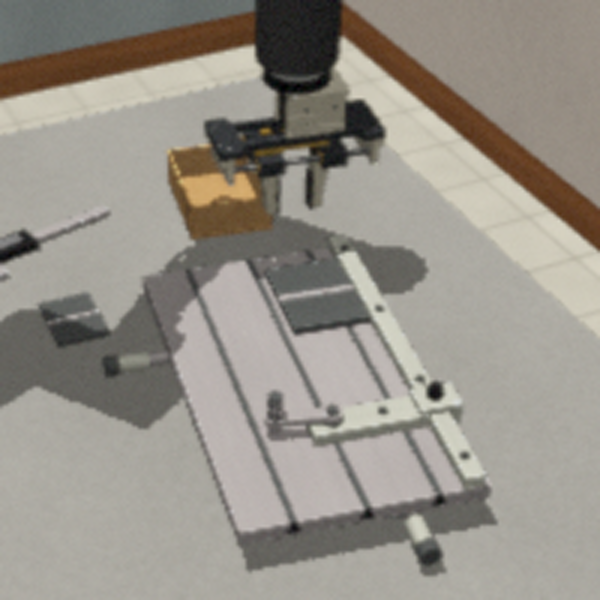

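The crop shows the plate (around 320,295) lying along the fence, with the fingers at its left end, clear. Descend and push.

>>> apply_moves:
  commands: "0 0 0.183 0 0 0 -0.18; 0 0 0.367 0 0 0 -0.18; 0 0 0.55 0 0 0 -0.18; 0 0 0.55 0 0 0 -0.18"

```text
t: 8.98
ee_pos: [0.6524, 0.2125, 0.0617]
eef_rot: [-0.643, 0.766, 0.0, -0.001]
contact_force: [-0.2, 0.4, 0.1]
gripper_width: 0.0359
grip_force: 0.0
```

>>> apply_moves:
  commands: "0.066 0 0 0 0 0 -0.18; 0.132 0 0 0 0 0 -0.18; 0.198 0 0 0 0 0 -0.18; 0.263 0 0 0 0 0 -0.18; 0.329 0 0 0 0 0 -0.18; 0.395 0 0 0 0 0 -0.18; 0.461 0 0 0 0 0 -0.18; 0.527 0 0 0 0 0 -0.18"

```text
t: 9.65
ee_pos: [0.6421, 0.1502, 0.0643]
eef_rot: [-0.641, 0.767, -0.0, 0.001]
contact_force: [-1.0, 5.3, 1.4]
gripper_width: 0.0359
grip_force: 2.1
```

>>> apply_moves:
  commands: "0.066 0 0 0 0 0 -0.18; 0.132 0 0 0 0 0 -0.18; 0.197 0 0 0 0 0 -0.18; 0.263 0 0 0 0 0 -0.18; 0.329 0 0 0 0 0 -0.18; 0.395 0 0 0 0 0 -0.18; 0.461 0 0 0 0 0 -0.18; 0.527 0 0 0 0 0 -0.18"

```text
t: 10.32
ee_pos: [0.6307, 0.0877, 0.0638]
eef_rot: [-0.641, 0.767, -0.0, -0.0]
contact_force: [-0.6, 5.2, 2.0]
gripper_width: 0.0358
grip_force: 2.1
```

>>> apply_moves:
  commands: "0.066 0 0 0 0 0 -0.18; 0.132 0 0 0 0 0 -0.18; 0.198 0 0 0 0 0 -0.18; 0.263 0 0 0 0 0 -0.18"

```text
t: 10.65
ee_pos: [0.625, 0.0566, 0.0638]
eef_rot: [-0.641, 0.767, 0.0, -0.0]
contact_force: [-0.8, 4.5, 2.4]
gripper_width: 0.036
grip_force: 2.1
```

>>> apply_moves:
  commands: "0.017 0 0 0 0 0 -0.18; 0.033 0 0 0 0 0 -0.18; 0.05 0 0 0 0 0 -0.18; 0.067 0 0 0 0 0 -0.18; 0.067 0 0 0 0 0 -0.18"

```text
t: 11.07
ee_pos: [0.6236, 0.0492, 0.0637]
eef_rot: [-0.641, 0.767, 0.0, -0.0]
contact_force: [0.5, 2.3, 0.4]
gripper_width: 0.036
grip_force: 0.9
```

```bash
python3 - <<'E'
from h import *
show()
E
```

```text
t11.1 stage xy [0.052  0.0469] z0.0637 yaw -1.569 F(stage) [0.1 2.3 0.4] w0.0360 g0.9
```

>>> apply_moves:
  commands: "0.008 0 0 0 0 0 -0.18; 0.017 0 0 0 0 0 -0.18; 0.025 0 0 0 0 0 -0.18; 0.025 0 0 0 0 0 -0.18"

```text
t: 11.4
ee_pos: [0.6235, 0.0476, 0.0638]
eef_rot: [-0.641, 0.767, 0.0, 0.001]
contact_force: [-0.6, 8.1, -0.2]
gripper_width: 0.0357
grip_force: 3.7
```

>>> apply_moves:
  commands: "0.008 0 0 0 0 0 -0.18; 0.017 0 0 0 0 0 -0.18; 0.017 0 0 0 0 0 -0.18"

```text
t: 11.65
ee_pos: [0.6234, 0.0473, 0.0638]
eef_rot: [-0.641, 0.767, 0.001, 0.002]
contact_force: [-2.3, 15.5, -0.1]
gripper_width: 0.0357
grip_force: 7.5
```

>>> apply_moves:
  commands: "0.008 0 0 0 0 0 -0.18; 0.017 0 0 0 0 0 -0.18; 0.017 0 0 0 0 0 -0.18"

```text
t: 11.9
ee_pos: [0.6235, 0.0471, 0.0639]
eef_rot: [-0.641, 0.767, 0.001, 0.003]
contact_force: [-2.9, 23.4, -0.9]
gripper_width: 0.0361
grip_force: 11.3
```

```bash
python3 - <<'E'
from h import *
show()
h=-np.pi/2
setcmd(.052,.040,.064,h)
plan([(.052,.07,.064,h,-.18),(.04,.07,.15,h,.136),(-.045,-.005,.15,0,.136)],.03)
E
```

```text
t11.9 stage xy [0.0522 0.0448] z0.0639 yaw -1.569 F(stage) [-7.1 22.5 -0.9] w0.0361 g11.3
-0.125 0 0 0 0 0 -0.18; -0.25 0 0 0 0 0 -0.18; -0.25 0.033 -0.239 0 0 0 0.136; -0.25 0.067 -0.478 0 0 0 0.136; -0.25 0.1 -0.717 0 0 0 0.136; -0.205 0.151 -0.717 0 0 -0.143 0.136; -0.161 0.201 -0.717 0 0 -0.286 0.136; -0.116 0.252 -0.717 0 0 -0.429 0.136
0.025 0.063 0 0 0 -0.143 0.136; 0.051 0.125 0 0 0 -0.286 0.136; 0.076 0.188 0 0 0 -0.429 0.136; 0.102 0.25 0 0 0 -0.571 0.136; 0.127 0.313 0 0 0 -0.714 0.136; 0.153 0.375 0 0 0 -0.857 0.136
-0.019 0.065 0 0 0 -0.143 0.136; -0.038 0.129 0 0 0 -0.286 0.136; -0.057 0.194 0 0 0 -0.429 0.136; -0.076 0.259 0 0 0 -0.571 0.136; -0.095 0.324 0 0 0 -0.714 0.136
```

>>> apply_moves:
  commands: "-0.125 0 0 0 0 0 -0.18; -0.25 0 0 0 0 0 -0.18; -0.25 0.033 -0.239 0 0 0 0.136; -0.25 0.067 -0.478 0 0 0 0.136; -0.25 0.1 -0.717 0 0 0 0.136; -0.205 0.151 -0.717 0 0 -0.143 0.136; -0.161 0.201 -0.717 0 0 -0.286 0.136; -0.116 0.252 -0.717 0 0 -0.429 0.136"

```text
t: 12.57
ee_pos: [0.5952, 0.0615, 0.1505]
eef_rot: [0.763, -0.647, 0.0, 0.0]
contact_force: [0.4, -0.7, -0.4]
gripper_width: 0.0499
grip_force: 0.0
```

>>> apply_moves:
  commands: "0.025 0.063 0 0 0 -0.143 0.136; 0.051 0.125 0 0 0 -0.286 0.136; 0.076 0.188 0 0 0 -0.429 0.136; 0.102 0.25 0 0 0 -0.571 0.136; 0.127 0.313 0 0 0 -0.714 0.136; 0.153 0.375 0 0 0 -0.857 0.136; 0.153 0.375 0 0 0 -0.857 0.136"

```text
t: 13.15
ee_pos: [0.5526, 0.0356, 0.1499]
eef_rot: [0.933, -0.359, -0.0, 0.001]
contact_force: [-0.4, 0.0, -0.2]
gripper_width: 0.0498
grip_force: 0.0
```

>>> apply_moves:
  commands: "-0.019 0.065 0 0 0 -0.143 0.136; -0.038 0.129 0 0 0 -0.286 0.136; -0.057 0.194 0 0 0 -0.429 0.136; -0.076 0.259 0 0 0 -0.571 0.136; -0.095 0.324 0 0 0 -0.714 0.136; -0.095 0.324 0 0 0 -0.714 0.136; -0.095 0.324 0 0 0 -0.714 0.136"

```text
t: 13.73
ee_pos: [0.5195, 0.0153, 0.1501]
eef_rot: [0.996, -0.092, 0.0, 0.0]
contact_force: [-0.4, -0.0, 0.4]
gripper_width: 0.0498
grip_force: 0.0
```

```bash
python3 - <<'E'
from h import *
show()
c=cam('side')
save('s4.png',cv2.resize(c['frame'][140:290,280:430],None,fx=4,fy=4,interpolation=cv2.INTER_CUBIC))
for t,z in(('clip_knob',.117),('stop',.06),('coupon',.06)):
    for d in models.landmark_of('side',t)[:1]: print(t,d['conf'],stg(onz(c,d['position'],z)[0]))
plan([(-.045,-.005,.064,0,.136),(-.008,-.005,.064,0,.136)],.02)
plan([(.003,-.005,.064,0,.136)],.002)
E
```

```text
t13.7 stage xy [-0.0444 -0.0051] z0.1501 yaw -0.004 F(stage) [-0.4 -0.1  0.4] w0.0498 g0.0
clip_knob 0.58 [-0.06444044 -0.09649939]
stop 0.76 [ 0.10003152 -0.08394028]
coupon 0.66 [ 0.05120429 -0.02934605]
0 0 0.143 0 0 0 0.136; 0 0 0.287 0 0 0 0.136; 0 0 0.43 0 0 0 0.136; 0 0 0.573 0 0 0 0.136; 0 0 0.717 0 0 0 0.136; 0.154 0 0.717 0 0 0 0.136; 0.308 0 0.717 0 0 0 0.136
0.015 0 0 0 0 0 0.136; 0.031 0 0 0 0 0 0.136; 0.046 0 0 0 0 0 0.136; 0.061 0 0 0 0 0 0.136; 0.076 0 0 0 0 0 0.136; 0.092 0 0 0 0 0 0.136
```

View pics/s4.png

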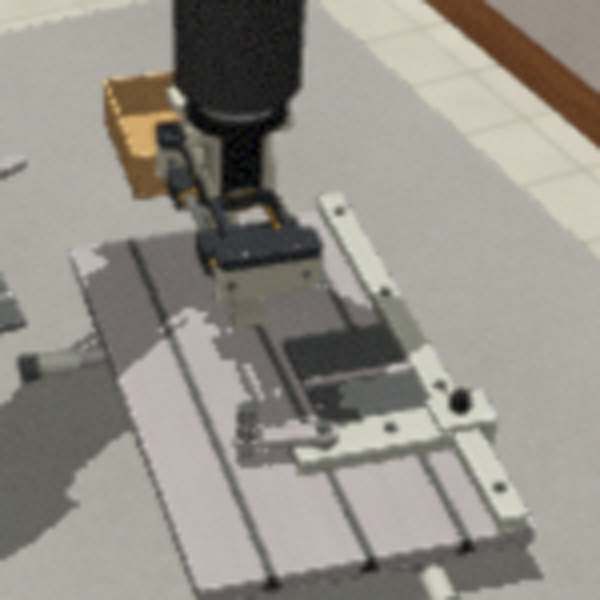

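The plate (crop ~355,370) sits in the corner, and the stop estimate of y=-0.084 agrees with the contact. Nudging it against the fence.

>>> apply_moves:
  commands: "0 0 0.143 0 0 0 0.136; 0 0 0.287 0 0 0 0.136; 0 0 0.43 0 0 0 0.136; 0 0 0.573 0 0 0 0.136; 0 0 0.717 0 0 0 0.136; 0 0 0.717 0 0 0 0.136; 0.154 0 0.717 0 0 0 0.136; 0.308 0 0.717 0 0 0 0.136"

```text
t: 14.6
ee_pos: [0.5558, 0.0088, 0.0644]
eef_rot: [0.996, -0.089, -0.0, 0.0]
contact_force: [-0.2, 0.3, -0.6]
gripper_width: 0.0496
grip_force: 0.0
```

>>> apply_moves:
  commands: "0.015 0 0 0 0 0 0.136; 0.031 0 0 0 0 0 0.136; 0.046 0 0 0 0 0 0.136; 0.061 0 0 0 0 0 0.136; 0.076 0 0 0 0 0 0.136; 0.092 0 0 0 0 0 0.136; 0.092 0 0 0 0 0 0.136"

```text
t: 15.18
ee_pos: [0.5625, 0.0066, 0.0631]
eef_rot: [0.996, -0.09, -0.003, 0.0]
contact_force: [-10.1, 4.4, 4.6]
gripper_width: 0.0493
grip_force: 5.6
```

```bash
python3 - <<'E'
from h import *
show()
E
```

```text
t15.2 stage xy [-0.0006 -0.006 ] z0.0631 yaw 0.000 F(stage) [-10.7   2.5   4.6] w0.0493 g5.6
```

```bash
python3 - <<'E'
from h import *
setcmd(.003,-.005,.064,0)
plan([(-.035,-.005,.064,0,.136),(-.045,-.01,.14,0,-.09),(-.0595,-.095,.14,-.13,-.09)],.03)
E
```

```text
-0.158 0 0 0 0 0 0.136; -0.317 0 0 0 0 0 0.136; -0.344 0.014 -0.211 0 0 0 -0.09; -0.372 0.028 -0.422 0 0 0 -0.09; -0.4 0.042 -0.633 0 0 0 -0.09; -0.44 0.278 -0.633 0 0 0.055 -0.09; -0.481 0.514 -0.633 0 0 0.11 -0.09; -0.521 0.75 -0.633 0 0 0.166 -0.09
```

>>> apply_moves:
  commands: "-0.158 0 0 0 0 0 0.136; -0.317 0 0 0 0 0 0.136; -0.344 0.014 -0.211 0 0 0 -0.09; -0.372 0.028 -0.422 0 0 0 -0.09; -0.4 0.042 -0.633 0 0 0 -0.09; -0.44 0.278 -0.633 0 0 0.055 -0.09; -0.481 0.514 -0.633 0 0 0.11 -0.09; -0.521 0.75 -0.633 0 0 0.166 -0.09"

```text
t: 15.85
ee_pos: [0.4884, -0.0711, 0.1407]
eef_rot: [0.988, -0.154, 0.001, -0.0]
contact_force: [-0.3, 0.3, -0.4]
gripper_width: 0.0401
grip_force: 0.0
```

>>> apply_moves:
  commands: "0 0 0 0 0 0 -0.09; 0 0 0 0 0 0 -0.09; 0 0 0 0 0 0 -0.09"

```text
t: 16.1
ee_pos: [0.489, -0.0707, 0.1402]
eef_rot: [0.988, -0.154, 0.0, -0.0]
contact_force: [-1.0, 0.5, -0.2]
gripper_width: 0.04
grip_force: 0.0
```

```bash
python3 - <<'E'
from h import *
show()
ims=[]
for n,b in(('side',(190,330)),('top',(170,290))):
    c=cam(n); im=cv2.resize(c['frame'][b[0]:b[0]+90,b[1]:b[1]+100],None,fx=4,fy=4,interpolation=cv2.INTER_CUBIC); ims.append(im)
    for t,z in(('clip_knob',.117),('coupon',.06)):
        for d in models.landmark_of(n,t)[:1]: print(n,t,d['conf'],d['position'],stg(onz(c,d['position'],z)[0]))
save('k.png',np.hstack(ims))
plan([(-.0595,-.095,.093,-.13,-.09)],.015)
E
```

```text
t16.1 stage xy [-0.059  -0.0952] z0.1402 yaw -0.129 F(stage) [-1.1  0.3 -0.2] w0.0400 g0.0
side clip_knob 0.69 [339.0, 241.1] [-0.06547112 -0.09573732]
side coupon 0.81 [282.6, 346.2] [-0.29869312 -0.39107642]
top clip_knob 0.73 [159.2, 263.9] [-0.23485385  0.37648844]
top coupon 0.94 [409.3, 329.2] [-0.28922555 -0.32523322]
0 0 0.098 0 0 0 -0.09; 0 0 0.196 0 0 0 -0.09; 0 0 0.294 0 0 0 -0.09; 0 0 0.392 0 0 0 -0.09
```

View pics/k.png

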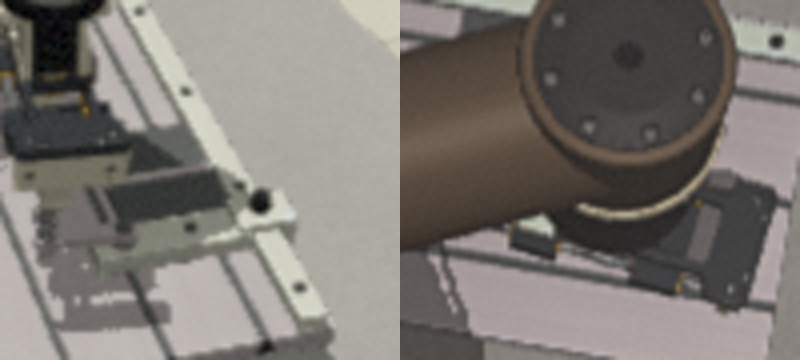

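Side view: knob (crop ~45,230) below and between the fingers. Descending with force check, then cage it.

>>> apply_moves:
  commands: "0 0 0.098 0 0 0 -0.09; 0 0 0.196 0 0 0 -0.09; 0 0 0.196 0 0 0 -0.09"

```text
t: 16.65
ee_pos: [0.4876, -0.0706, 0.1144]
eef_rot: [0.988, -0.154, -0.002, 0.0]
contact_force: [-0.3, 0.3, -0.5]
gripper_width: 0.0399
grip_force: 0.0
```

>>> apply_moves:
  commands: "0 0 0.1 0 0 0 -0.09; 0 0 0.196 0 0 0 -0.09; 0 0 0.196 0 0 0 -0.09"

```text
t: 16.9
ee_pos: [0.4878, -0.0707, 0.0913]
eef_rot: [0.988, -0.154, -0.001, 0.0]
contact_force: [0.0, 0.9, -0.4]
gripper_width: 0.0399
grip_force: 0.0
```

>>> apply_moves:
  commands: "0 0 0 0 0 0 -0.5; 0 0 0 0 0 0 -0.5; 0 0 0 0 0 0 -0.5; 0 0 0 0 0 0 -0.5"

```text
t: 17.23
ee_pos: [0.4893, -0.0706, 0.0935]
eef_rot: [0.988, -0.154, 0.001, -0.0]
contact_force: [0.6, 0.6, 0.3]
gripper_width: 0.0235
grip_force: 0.0
```

```bash
python3 - <<'E'
from h import *
show()
k=lambda f:(-.06*np.cos(f),-.1025+.06*np.sin(f),.093,-f,-.5)
plan([k(f) for f in np.arange(.2,2.11,.1)],.02)
E
```

```text
t17.2 stage xy [-0.0587 -0.0951] z0.0935 yaw -0.128 F(stage) [0.5 0.7 0.3] w0.0235 g0.0
0.001 -0.037 0 0 0 0.089 -0.5; 0.007 -0.087 0 0 0 0.216 -0.5; 0.018 -0.136 0 0 0 0.344 -0.5; 0.034 -0.183 0 0 0 0.471 -0.5; 0.054 -0.229 0 0 0 0.598 -0.5; 0.079 -0.272 0 0 0 0.726 -0.5; 0.108 -0.313 0 0 0 0.853 -0.5; 0.141 -0.35 0 0 0 0.98 -0.5
0.002 -0.05 0 0 0 0.127 -0.5; 0.01 -0.099 0 0 0 0.255 -0.5; 0.022 -0.148 0 0 0 0.382 -0.5; 0.039 -0.195 0 0 0 0.509 -0.5; 0.061 -0.24 0 0 0 0.637 -0.5; 0.087 -0.282 0 0 0 0.764 -0.5; 0.118 -0.322 0 0 0 0.891 -0.5
0.002 -0.05 0 0 0 0.127 -0.5; 0.01 -0.099 0 0 0 0.255 -0.5; 0.022 -0.148 0 0 0 0.382 -0.5; 0.039 -0.195 0 0 0 0.509 -0.5; 0.061 -0.24 0 0 0 0.637 -0.5
```

>>> apply_moves:
  commands: "0.001 -0.037 0 0 0 0.089 -0.5; 0.007 -0.087 0 0 0 0.216 -0.5; 0.018 -0.136 0 0 0 0.344 -0.5; 0.034 -0.183 0 0 0 0.471 -0.5; 0.054 -0.229 0 0 0 0.598 -0.5; 0.079 -0.272 0 0 0 0.726 -0.5; 0.108 -0.313 0 0 0 0.853 -0.5; 0.141 -0.35 0 0 0 0.98 -0.5"

```text
t: 17.9
ee_pos: [0.5178, -0.0358, 0.0932]
eef_rot: [0.857, -0.515, 0.0, -0.0]
contact_force: [0.6, -0.6, -0.2]
gripper_width: 0.0218
grip_force: 0.5
```

>>> apply_moves:
  commands: "0.002 -0.05 0 0 0 0.127 -0.5; 0.01 -0.099 0 0 0 0.255 -0.5; 0.022 -0.148 0 0 0 0.382 -0.5; 0.039 -0.195 0 0 0 0.509 -0.5; 0.061 -0.24 0 0 0 0.637 -0.5; 0.087 -0.282 0 0 0 0.764 -0.5; 0.118 -0.322 0 0 0 0.891 -0.5"

```text
t: 18.48
ee_pos: [0.5585, -0.03, 0.0931]
eef_rot: [-0.628, 0.778, 0.0, -0.0]
contact_force: [-0.6, -0.1, 0.8]
gripper_width: 0.0214
grip_force: 0.5
```

>>> apply_moves:
  commands: "0.002 -0.05 0 0 0 0.127 -0.5; 0.01 -0.099 0 0 0 0.255 -0.5; 0.022 -0.148 0 0 0 0.382 -0.5; 0.039 -0.195 0 0 0 0.509 -0.5; 0.061 -0.24 0 0 0 0.637 -0.5; 0.061 -0.24 0 0 0 0.637 -0.5; 0.061 -0.24 0 0 0 0.637 -0.5; 0.061 -0.24 0 0 0 0.637 -0.5"

```text
t: 19.15
ee_pos: [0.5851, -0.0431, 0.093]
eef_rot: [-0.42, 0.908, -0.0, 0.0]
contact_force: [0.3, -0.3, -0.1]
gripper_width: 0.0219
grip_force: 0.0
```

```bash
python3 - <<'E'
from h import *
show()
x,y=-.06*np.cos(2.1),-.1025+.06*np.sin(2.1)
plan([(x,y,.093,-2.1,-.2),(x,y,.093,-2.1,-.2),(x,y,.093,-2.1,-.2),(x,y,.17,-2.1,-.2),],.03)
plan([(-.06,.25,.22,-1.6,-.2)],.035)
E
```

```text
t19.1 stage xy [ 0.0306 -0.0509] z0.0930 yaw -2.095 F(stage) [ 0.4 -0.2 -0.1] w0.0219 g0.0
0 0 0 0 0 0 -0.2; 0 0 0 0 0 0 -0.2; 0 0 0 0 0 0 -0.2; 0 0 -0.214 0 0 0 -0.2; 0 0 -0.428 0 0 0 -0.2; 0 0 -0.642 0 0 0 -0.2
-0.178 0.191 -0.042 0 0 -0.064 -0.2; -0.357 0.383 -0.083 0 0 -0.127 -0.2; -0.535 0.574 -0.125 0 0 -0.191 -0.2; -0.713 0.766 -0.167 0 0 -0.255 -0.2; -0.892 0.957 -0.208 0 0 -0.318 -0.2
-0.22 0.141 -0.042 0 0 -0.064 -0.2; -0.44 0.283 -0.083 0 0 -0.127 -0.2; -0.66 0.424 -0.125 0 0 -0.191 -0.2; -0.881 0.566 -0.167 0 0 -0.255 -0.2
-0.244 0.095 -0.042 0 0 -0.064 -0.2
```

>>> apply_moves:
  commands: "0 0 0 0 0 0 -0.2; 0 0 0 0 0 0 -0.2; 0 0 0 0 0 0 -0.2; 0 0 -0.214 0 0 0 -0.2; 0 0 -0.428 0 0 0 -0.2; 0 0 -0.642 0 0 0 -0.2; 0 0 -0.642 0 0 0 -0.2"

```text
t: 19.73
ee_pos: [0.588, -0.043, 0.1754]
eef_rot: [-0.419, 0.908, -0.002, 0.004]
contact_force: [1.2, 0.5, 0.2]
gripper_width: 0.0357
grip_force: 0.0
```

>>> apply_moves:
  commands: "-0.178 0.191 -0.042 0 0 -0.064 -0.2; -0.357 0.383 -0.083 0 0 -0.127 -0.2; -0.535 0.574 -0.125 0 0 -0.191 -0.2; -0.713 0.766 -0.167 0 0 -0.255 -0.2; -0.892 0.957 -0.208 0 0 -0.318 -0.2; -0.892 0.957 -0.208 0 0 -0.318 -0.2"

```text
t: 20.23
ee_pos: [0.5678, 0.1172, 0.1959]
eef_rot: [-0.531, 0.847, -0.0, 0.001]
contact_force: [0.1, 1.0, 0.9]
gripper_width: 0.0353
grip_force: 0.0
```

>>> apply_moves:
  commands: "-0.22 0.141 -0.042 0 0 -0.064 -0.2; -0.44 0.283 -0.083 0 0 -0.127 -0.2; -0.66 0.424 -0.125 0 0 -0.191 -0.2; -0.881 0.566 -0.167 0 0 -0.255 -0.2; -0.881 0.566 -0.167 0 0 -0.255 -0.2; -0.881 0.566 -0.167 0 0 -0.255 -0.2"

```text
t: 20.73
ee_pos: [0.553, 0.2392, 0.2147]
eef_rot: [-0.612, 0.791, 0.0, 0.0]
contact_force: [0.9, -0.5, 0.0]
gripper_width: 0.0351
grip_force: 0.0
```

```bash
rm cmd.json; python3 - <<'E'
from h import *
show()
ims=[]
for n,b in(('side',(200,320)),('top',(145,290))):
    c=cam(n); im=cv2.resize(c['frame'][b[0]:b[0]+100,b[1]:b[1]+100],None,fx=4,fy=4,interpolation=cv2.INTER_CUBIC); ims.append(im)
    for t,z in(('clip_knob',.117),('coupon',.06),('stop',.06)):
        for d in models.landmark_of(n,t)[:2]: print(n,t,d['conf'],d['position'],stg(onz(c,d['position'],z)[0]))
save('e.png',np.hstack(ims))
E
```

```text
t20.7 stage xy [-0.0516  0.2212] z0.2147 yaw -1.646 F(stage) [ 1.  -0.3  0. ] w0.0351 g0.0
side clip_knob 0.66 [363.9, 226.2] [ 0.0298888  -0.04622822]
side coupon 0.85 [368.9, 234.0] [ 0.05844135 -0.0211876 ]
side coupon 0.7 [281.8, 348.0] [-0.30170206 -0.39604199]
side stop 0.66 [387.6, 245.5] [ 0.09664564 -0.091128  ]
top clip_knob 0.6 [329.2, 196.7] [ 0.02663844 -0.04750237]
top coupon 0.82 [412.6, 332.8] [-0.29739152 -0.33569402]
top coupon 0.81 [221.6, 265.8] [-0.20630319  0.2191586 ]
top stop 0.61 [346.2, 178.1] [ 0.10298678 -0.08370325]
```

View pics/e.png

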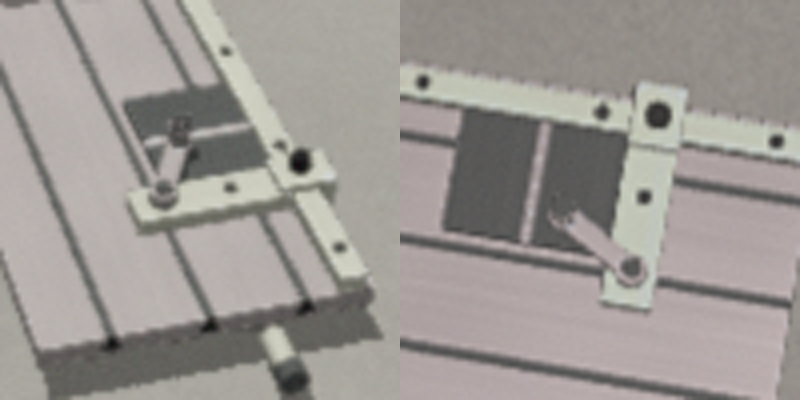

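The plate (right crop 445–625 across, 110–250 down) is flush in the corner. The clip stands at about 2.04 rad, with its knob at (565,208) over the plate, and the arm is clear.

```bash
python3 -c "
from h import *
print(order.sign_off())"
```

```text
the job is handed in; nothing more can be done
None
```

I slid the plate flush into the corner, swung the clip to about 2.04 rad so its plunger should be pressing on the plate, and handed the job in at about 21 s; the hand-in gave no verdict back. I judged the final state from the pictures and earlier contact forces, and did not measure the plunger force directly.

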